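# Hang the bar caddy on the lipped rail and lock it in its notch

## Robot

A 7-joint arm with a two-finger parallel gripper is mounted at the origin on a cart in front of the work surface, level with it; the furniture and walls round the work are solid. World frame = base frame: x ahead of the robot, y to its left, z up, the work surface at z = 0. Lengths are in mm, angles in rad, forces in N, time in s.
With the tool pointing down it reaches from about 425 to 800 mm from the base axis. Payload 8.3 kg.
Tool frame: the origin (TCP) lies on the centre line of the jaws, within the pads' length; the fingertips stand 22 mm ahead of it and the grasp point (between the pads) lies 3 mm ahead of it; z points along the fingers, y is the line along which they close (so a half turn about z gives the same grasp; the last joint's range is limited). The gripper opens to 85 mm and grips with 20 to 120 N. Pads are 22 mm wide; open, the fingers measure 114 mm over their backs; the gripper's body (76 mm by 85 mm) begins 54 mm behind the grasp point. The pads swing forward as they close: fully open they stand 13 mm farther back than shut.
Start: joints at [1.285, 0.383, 0.016, 1.37, -0.006, 1.388, -0.046], TCP at [138.139, -609.526, 253.279] pointing down, gripper open.
Joint ranges: [-2.95, 2.95], [-0.25, 2.06], [-1.52, 1.56], [0.18, 2.33], [-1.44, 4.58], [0.02, 2.06], [-3.01, 3.01]. Speed limits (rad/s): [2.39, 2.39, 3.01, 3.01, 3.14, 3.14, 3.14].

## Interface

Orientations are given as a rotation vector (axis times angle).
In Python, from rig import r, snapshot gives the robot as it stands. The module is installed in compiled form; this text tells all that it offers.
- The arm moves only by the shell command python3 -m jog 'ROWS'. ROWS is JSON, a list of rows, each an object with "fingers": the closure, from 0 (fully open) to 1 (shut); "delta_pos": the shift along the world's x, y, z in mm, a list of three; "twist": the turn about the world's z in rad. In form: [{"fingers": fingers, "delta_pos": [tx, ty, tz], "twist": twist}, ...]. A call has exactly 5 rows; each row is the pose to reach, as a shift and turn from the pose commanded when the call began; what a row does not reach only later rows make up. A row lasts 1/12 s, in which the tool goes at most 41.7 mm and 7.16 degrees, less where a joint would pass 70% of its speed; a pose out of reach is approached as far as the arm can. A call with a gripper value outside its range is refused whole. The fingers move at their own pace and stop on an object; the grip force is fixed at half the most. Time passes only in rows, so rows that repeat a pose let the fingers close, or fill a call up. It gives the time, the measured TCP pose, the force, the opening and the grip force at its end, in the units of the state.
- r.state(): the state, without advancing time (a new reading comes with each control period).
- snapshot(name): name is "side" or "top" or "wrist"; returns a dict with "pixels" (420x560x3 uint8, red, green, blue), "intrinsics" (3x3 intrinsics, pixels), "world_to_cam" (4x4, takes a point from world to camera coordinates). Camera axes: x right, y up, looking along -z (the intrinsics and any distortion apply to the point x, -y, -z); pixel columns grow to the right and rows downward; lengths in mm; the calibration is good to about 2 mm. A picture is of the moment at which its call begins. There is no depth.
- r.sign_off(): hands the job in; it is judged then, once.
The state is a dict: "clock": time; "joint_positions": joint angles; "qvel": joint speeds; "joint_torque": joint torques, N m; "ee_pos": TCP position; "tcp_rot": TCP orientation; "contact_force": force on the tool from outside, world axes, zero at the start; "wrist_torque": the same for the moment, N m; "gripper_width": finger opening in mm; "grip_force": force on a finger pad.
Only numpy, scipy, OpenCV 4.12 (cv2) and the standard library are available. Lean on these libraries where they do the work, as an engineer would, in place of code of your own. Each camera call takes 0.05 s, during which the arm holds its last target. There are 200 camera calls.

## Task

Hang the steel bar caddy on the counter rail: pick it up by its handle, lift its hook over the front lip at about the middle of the rail and lower it until its lug rides on the strip in the channel behind the lip, then slide it to the robot's right along the rail until its lug drops into the locking notch. Work gently, never forcing the hook against the rail, and leave the caddy hanging there upright, fully home and let go, with the jigger, the can and the gold bowl where they stood.

Things in the scene. Friction and masses are not known exactly. Their poses are not given: they have to be found in the camera images.
- rail_stand: Counter rail: a 400 mm steel channel, open at the top, on two brass posts (behind it) and a dark wooden base board 360 x 105 x 16 mm, fixed down. Origin on the worktop 115 mm under point rail_mid, same axes. The caddy counts as forced if it presses the rail or stand with more than 25 N.
- rail_mid (a point): Middle of the rail at the level of its lip's top edge, 115 mm up. x from front to back, y along the rail to the left, z up. In this frame (mm): front lip x -10 to -6, its sheet runs down as an apron to z -58; channel behind it x -6 to +8; back wall x +8 to +12, up to z +4. The channel's floor is a black strip with its top at z -14.
- notch_left (a point): Point on the channel floor (rail frame, mm: 0, -30, -14), axes as rail_mid: left limit of where the notch's middle can be. The strip has one locking notch, 20.5 mm long (y), 14 mm deep, right across the channel. The strip is clamped in a different place each time and stays put; the notch's place is not reported.
- notch_right (a point): Point on the channel floor (rail frame, mm: 0, -100, -14): right limit of where the notch's middle can be. A small brass thumbscrew behind the back wall stands at the same y as the notch.
- caddy: Open steel box with a handle, upright; origin at the centre of its underside, x from its front to its back (hook side), z up. 70 (x) by 104 (y) mm, 72 mm to the rim, 118 mm over the handle, about 0.35 kg.
- caddy_grip (a point): Centre of the caddy's handle, 105 mm above its underside: a dark wooden bar with flat faces, 12 mm thick (x), 98 mm long (y), 24 mm high. Grasp it from above across the 12 mm. Axes as the caddy's.
- caddy_hook (a point): Middle of the hook plate's underside, 40 mm behind the caddy's middle, 66 mm above its underside. The plate, 44 mm wide, runs back from the back wall (x 35) and turns down as a 5 mm thick tongue (x 42.5 to 47.5 mm from the caddy's middle): a 7.5 mm gap for the lip. The tongue is 44 mm wide for 12 mm down, then a lug 16 mm wide (nose 12) for 14 mm.
- caddy_lug (a point): Middle of the lug's lower end: 45 mm behind, 65 mm below the handle's centre, 26 mm below the plate's underside. In the rail's frame: on the strip it is at z -14 mm (plate 12 mm above the lip); in the notch the plate rests on the lip and it is at z -26 mm. Behind the lip it has room from x -3.5 to 0 mm (best -2 mm).
- jigger_centre (a point): Centre of the brass double jigger, 47 mm across, 101 mm tall, standing on the worktop; a bystander.
- can_centre (a point): Centre of the slim drink can, 53 mm across, 135 mm tall, standing on the worktop; a bystander.
- bowl_centre (a point): Centre of the small gold bowl, 120 mm across, 72 mm tall, standing on the worktop; a bystander.

How it is judged (in metres and radians):
On the way, in this order (a step that is already met when the one before it is completed fails the run):
1. the caddy is lifted so that the end of its lug is above the lip's top edge, over the rail (z of caddy_lug in the frame of rail_mid above 0.001 m and x of caddy_lug in the frame of rail_mid between -0.012 and 0.008 m).
2. the lug rides on the strip behind the lip, 8 to 18 mm below the lip's edge, bearing on it (x of caddy_lug in the frame of rail_mid between -0.007 and 0.006 m and z of caddy_lug in the frame of rail_mid between -0.018 and -0.008 m and contact force between caddy and rail_stand above 0.3 N), for 0.2 s.
At the end, for the whole second after the job is handed in: The caddy hangs released and at rest on the rail with its lug in the notch: the lug's end behind the lip (x within -7 to +6 mm of the rail's frame), 22.5 to 30 mm below the lip's edge, 20 to 110 mm right of the rail's middle, the caddy upright within 0.14 rad and square to the rail within 0.16 rad (x of caddy_lug in the frame of rail_mid between -0.007 and 0.006 m and z of caddy_lug in the frame of rail_mid between -0.03 and -0.0225 m and y of caddy_lug in the frame of rail_mid between -0.11 and -0.02 m and angle between caddy's own z axis and vertical below 0.14 rad and angle between the x axis of caddy and the x axis of rail_mid, either way round below 0.16 rad and linear speed of caddy below 0.02 m/s); the robot touches nothing.
It fails at once if the caddy is pressed on the rail or its stand with more than 25 N (contact force between caddy and rail_stand above 25 N).
It fails at once if the jigger, the can or the bowl is moved more than 15 mm (distance of any of jigger_centre, can_centre, bowl_centre from where it was at the start of the episode above 0.015 m).
It also fails if it takes over 72 s, if anything falls off the work surface, if the arm or the gripper's body presses on something with over 40 N, if the wrist force passes 120 N, or if a joint passes its speed limit or range.

## Working session

There is one attempt and no reset: what is moved stays moved. The work goes in short steps, Python scripts to look and compute and a shell command to move; the robot and the scene stay as the last step left them, time stands still between calls to the robot, and variables do not carry over. Pictures are saved under pics/ and viewed, at most 10 in all, crops included, and the job is handed in when it is done.

```bash
mkdir -p pics; cat > h.py <<'E'
import numpy as np, cv2
from rig import r, snapshot
def ray(s,px):
    K=np.array(s["intrinsics"]);T=np.array(s["world_to_cam"])
    v=np.linalg.inv(K)@np.array([px[0],px[1],1.]); d=np.array([v[0],-v[1],-v[2]])
    R=T[:3,:3]; return -R.T@T[:3,3], R.T@d
def onz(s,px,z):
    o,d=ray(s,px); return o+d*(z-o[2])/d[2]
def proj(s,p):
    K=np.array(s["intrinsics"]);T=np.array(s["world_to_cam"])
    c=T[:3,:3]@np.array(p,float)+T[:3,3]; q=K@np.array([c[0],-c[1],-c[2]]); return q[:2]/q[2]
def two(s1,p1,s2,p2):
    o1,d1=ray(s1,p1);o2,d2=ray(s2,p2)
    A=np.stack([d1,-d2],1);t=np.linalg.lstsq(A,o2-o1,rcond=None)[0]
    a=o1+d1*t[0];b=o2+d2*t[1];return (a+b)/2,np.linalg.norm(a-b)
def save(s,n): cv2.imwrite("pics/"+n,cv2.cvtColor(s["pixels"],cv2.COLOR_RGB2BGR))
E
python3 - <<'E'
from h import *
import pickle
for n in("top","side","wrist"):
    s=snapshot(n);save(s,n+"0.png");pickle.dump(s,open(n+"0.pkl","wb"))
    print(n,ray(s,(280,210)))
print(r.state())
E
```

```text
top (array([ 355.90655721,  -94.08984213, 1365.61211946]), array([ 0.16118544,  0.02314331, -0.98666078]))
side (array([ 397.61339429, -975.73378622,  666.57346027]), array([ 0.16259874,  0.82499876, -0.54145831]))
wrist (array([ 203.04163526, -595.13512307,  372.18286717]), array([-0.23881478, -0.06611394, -0.96899957]))
{'clock': 0.15, 'joint_positions': array([ 1.28509323,  0.38404996,  0.01639438,  1.37087183, -0.00630384,
        1.38822159, -0.04649526]), 'qvel': array([ 0.0007007 , -0.00271148,  0.0005621 , -0.00415653,  0.0015353 ,
        0.00188183, -0.0020092 ]), 'joint_torque': array([ 1.64794612e-03, -6.28155470e+01,  8.45034420e-01, -3.72166085e+01,
        1.65282277e-02,  1.09665241e-02,  6.26511996e-05]), 'ee_pos': array([ 138.05717404, -609.20480692,  252.52416584]), 'tcp_rot': array([-3.12062863e+00, -3.49168102e-01,  2.85297449e-04]), 'contact_force': array([-0.00934592, -0.09050152, -0.81836407]), 'wrist_torque': array([-0.07015407, -0.01797491,  0.02972537]), 'grip_force': 0.0, 'gripper_width': 85.188149159662}
```

View pics/top0.png

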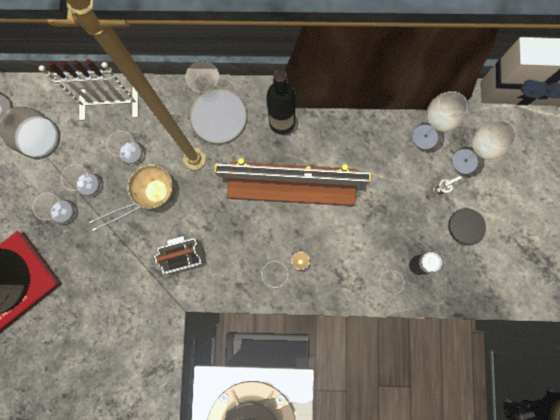

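View pics/side0.png

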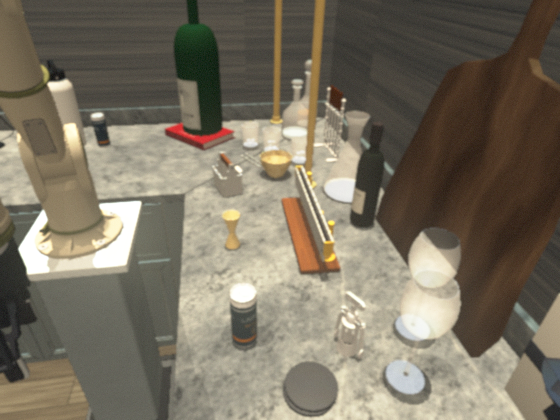

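The top view (robot at the bottom, +x up, +y left) shows the caddy at (178,255) and the rail from (216,168) to (370,178). The brass posts are at (241,161) and (345,167), and the thumbscrew is probably at (308,169). The jigger is at (300,261), the can at (430,262) and the bowl at (150,187). The side view shows the same layout. I'll zoom in on the caddy and rail.

```bash
python3 - <<'E'
from h import *
import pickle
t=pickle.load(open("top0.pkl","rb"))
b=cv2.cvtColor(t["pixels"],cv2.COLOR_RGB2BGR)
a=cv2.resize(b[145:215,205:380],None,fx=4.5,fy=4.5,interpolation=cv2.INTER_CUBIC)
c=cv2.resize(b[230:282,150:230],None,fx=5,fy=5,interpolation=cv2.INTER_CUBIC)
o=np.zeros((a.shape[0]+c.shape[0],a.shape[1],3),np.uint8);o[:a.shape[0]]=a;o[a.shape[0]:,:c.shape[1]]=c
cv2.imwrite("pics/crop.png",o);print(o.shape,a.shape)
E
```

```text
(575, 788, 3) (315, 788, 3)
```

View pics/crop.png

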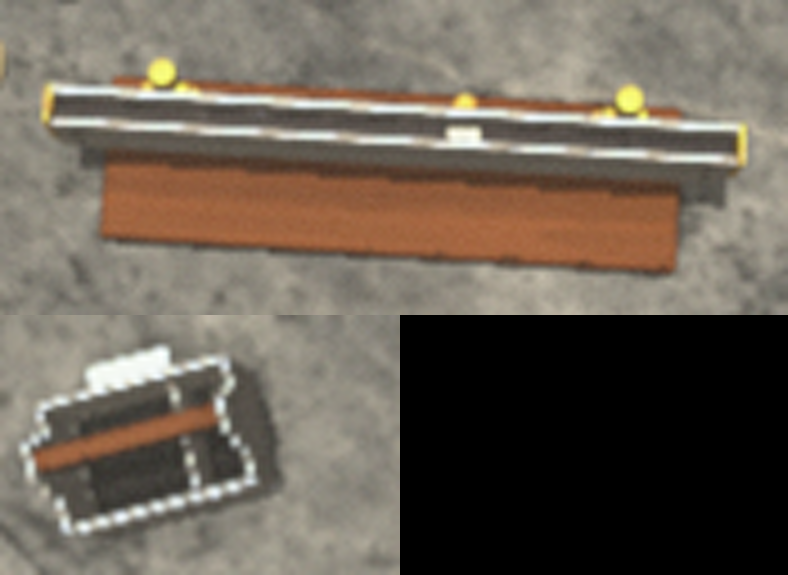

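The crop shows the lip's front edge from (50,125) to (742,162). The thumbscrew at (464,103) lines up with a bright notch patch at (463,133). The handle runs from (35,461) to (217,410), with the hook on its +x side.

```bash
python3 - <<'E'
from h import *
import pickle
t=pickle.load(open("top0.pkl","rb"));w=pickle.load(open("wrist0.pkl","rb"))
f=lambda p:(205+(p[0]+.5)/4.5-.5,145+(p[1]+.5)/4.5-.5)
g=lambda p:(150+(p[0]+.5)/5-.5,230+(p[1]-315+.5)/5-.5)
P=lambda p,z:onz(t,p,z)[:2].round(1)
L,R=P(f((50,125)),115),P(f((742,162)),115)
L2,R2=P(f((52,88)),119),P(f((744,124)),119)
print("lip",L,R,"back",L2,R2,"len",np.linalg.norm(L-R))
d=(L-R);print("yaw",np.arctan2(-d[0],d[1]), "sep",np.dot((L2+R2-L-R)/2,[d[1],-d[0]])/np.linalg.norm(d))
print("base",P(f((100,238)),16),P(f((675,270)),16))
print("mid",(L+R+L2+R2)/4)
print("notch",P(f((463,133)),95),P(f((464,103)),110))
A,B=P(g((35,461)),118),P(g((217,410)),118)
d=A-B;print("handle",A,B,(A+B)/2,np.linalg.norm(d),"yaw",np.arctan2(-d[0],d[1]))
print("rim corners",[P(g(p),72) for p in((42,408),(228,362),(252,487),(68,530))])
print("jig",P((300,261),101),"can",P((431,262),135),"bowl",P((150,187),72))
from scipy.spatial.transform import Rotation as Ro
print(Ro.from_rotvec(r.state()["tcp_rot"]).as_matrix().round(3))
E
```

```text
lip [656.6 105.7] [ 641.9 -294.7] back [677.7 104.9] [ 663.4 -295.4] len 400.66975179067356
yaw -0.03669680518361112 sep 21.31317615526263
base [608.9  87.2] [ 595.6 -269.1]
mid [659.9   -94.875]
notch [ 660.9 -134.8] [ 675.2 -134.7]
handle [427.8 246.1] [455.7 154.5] [441.75 200.3 ] 95.75473878613005 yaw 0.29565803013800235
rim corners [array([458.5, 256.7]), array([485. , 159.1]), array([419.4, 143.1]), array([394.7, 238.9])]
jig [ 431.3 -118.6] can [ 434.  -441.7] bowl [623.2 288.9]
[[ 0.975  0.221 -0.   ]
 [ 0.221 -0.975  0.001]
 [-0.    -0.002 -1.   ]]
```

```bash
python3 -m jog '[{"fingers":0,"delta_pos":[31,25,0],"twist":0.08},{"fingers":0,"delta_pos":[62,50,0],"twist":0.16},{"fingers":0,"delta_pos":[93,75,0],"twist":0.24},{"fingers":0,"delta_pos":[124,100,0],"twist":0.32},{"fingers":0,"delta_pos":[155,125,0],"twist":0.4}]'
python3 -m jog '[{"fingers":0,"delta_pos":[26,32,0],"twist":0.08},{"fingers":0,"delta_pos":[52,64,0],"twist":0.16},{"fingers":0,"delta_pos":[78,96,0],"twist":0.24},{"fingers":0,"delta_pos":[104,128,0],"twist":0.32},{"fingers":0,"delta_pos":[130,160,0],"twist":0.4}]'
python3 -m jog '[{"fingers":0,"delta_pos":[11,40,0],"twist":0.08},{"fingers":0,"delta_pos":[23,80,0],"twist":0.16},{"fingers":0,"delta_pos":[34,120,0],"twist":0.24},{"fingers":0,"delta_pos":[46,160,0],"twist":0.32},{"fingers":0,"delta_pos":[57,200,0],"twist":0.4}]'
python3 -m jog '[{"fingers":0,"delta_pos":[0,40,0],"twist":0.09},{"fingers":0,"delta_pos":[0,80,0],"twist":0.18},{"fingers":0,"delta_pos":[0,120,0],"twist":0.27},{"fingers":0,"delta_pos":[0,160,0],"twist":0.36},{"fingers":0,"delta_pos":[0,200,0],"twist":0.444}]'
python3 -c "
from rig import r;print(r.state()['joint_positions'])"
```

```text
clock: 0.57
ee_pos: [294.2, -483.0, 253.1]
tcp_rot: [-2.988, -0.968, 0.0]
contact_force: [0.7, -1.1, 0.0]
gripper_width: 85.2
grip_force: 0.0
clock: 0.98
ee_pos: [423.9, -322.7, 253.3]
tcp_rot: [-2.737, -1.543, 0.0]
contact_force: [-0.5, -0.1, -0.7]
gripper_width: 85.2
grip_force: 0.0
clock: 1.4
ee_pos: [480.2, -122.6, 253.2]
tcp_rot: [2.376, 2.056, -0.0]
contact_force: [1.3, -0.4, -0.0]
gripper_width: 85.2
grip_force: 0.0
clock: 1.82
ee_pos: [479.6, 77.3, 253.3]
tcp_rot: [1.864, 2.528, -0.0]
contact_force: [0.7, 0.2, -0.4]
gripper_width: 85.5
grip_force: 0.0
[ 4.34063342e-01  1.35492218e-01 -7.17795991e-01  1.71329691e+00
  9.21151944e-02  1.32692065e+00 -1.15246366e-03]
```

```bash
python3 -m jog '[{"fingers":0,"delta_pos":[-8,25,0],"twist":0},{"fingers":0,"delta_pos":[-16,50,0],"twist":0},{"fingers":0,"delta_pos":[-24,75,0],"twist":0},{"fingers":0,"delta_pos":[-32,100,0],"twist":0},{"fingers":0,"delta_pos":[-38,123,0],"twist":0}]'
python3 - <<'E'
from h import *
import pickle
s=snapshot("wrist");save(s,"w1.png");pickle.dump(s,open("w1.pkl","wb"))
print(r.state()["joint_positions"].round(2),r.state()["ee_pos"])
E
```

```text
clock: 2.23
ee_pos: [441.1, 199.9, 253.2]
tcp_rot: [1.869, 2.525, -0.0]
contact_force: [1.0, 1.0, -0.0]
gripper_width: 85.3
grip_force: 0.0
[ 0.26  0.15 -0.83  1.71  0.11  1.33 -0.29] [439.31864403 204.84276941 253.57959334]
```

View pics/w1.png

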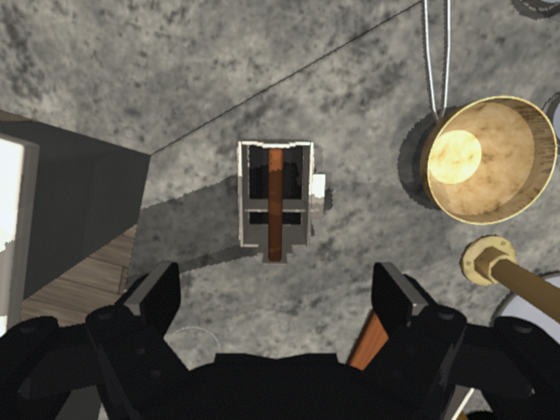

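The wrist view shows the handle from (276,148) to (274,262), nearly square to the jaws, with the hook on the right at (319,187).

```bash
python3 - <<'E'
from h import *
import pickle
w=pickle.load(open("w1.pkl","rb"))
im=w["pixels"].astype(int);m=((im[...,0]-im[...,2]>25)&(im[...,0]<150)).astype(np.uint8)
m[:, :255]=0;m[:,300:]=0;m[:140]=0;m[270:]=0
c=max(cv2.findContours(m,0,2)[0],key=cv2.contourArea);(q,sz,a)=cv2.minAreaRect(c);print(q,sz,a)
bx=cv2.boxPoints((q,sz,a));bx=bx[np.argsort(bx[:,1])]
A,B=onz(w,bx[:2].mean(0),117)[:2],onz(w,bx[2:].mean(0),117)[:2]
d=A-B;print(A,B,(A+B)/2,np.linalg.norm(d),np.arctan2(-d[0],d[1]))
t=onz(w,(319,187),70);print(t)
print(r.state()["ee_pos"])
E
```

```text
(275.0, 204.0) (112.0, 14.0) 90.0
[426.68465704 247.99150473] [454.34076556 157.1389953 ] [440.5127113  202.56525001] 94.96862012422109 0.2954946782040533
[478.58086291 222.48014187  70.        ]
[439.31864403 204.84276941 253.57959334]
```

```bash
python3 -m jog '[{"fingers":0,"delta_pos":[-1,3,-10],"twist":0},{"fingers":0,"delta_pos":[-1,3,-30],"twist":0},{"fingers":0,"delta_pos":[-1,3,-55],"twist":0},{"fingers":0,"delta_pos":[-1,3,-80],"twist":0},{"fingers":0,"delta_pos":[-1,3,-100],"twist":0}]'
python3 -m jog '[{"fingers":0,"delta_pos":[0,0,-12],"twist":0},{"fingers":0,"delta_pos":[0,0,-24],"twist":0},{"fingers":0,"delta_pos":[0,0,-36],"twist":0},{"fingers":0,"delta_pos":[0,0,-45],"twist":0},{"fingers":0,"delta_pos":[0,0,-45],"twist":0}]'
python3 -m jog '[{"fingers":0.3,"delta_pos":[0,0,0],"twist":0},{"fingers":0.5,"delta_pos":[0,0,0],"twist":0},{"fingers":0.7,"delta_pos":[0,0,0],"twist":0},{"fingers":1,"delta_pos":[0,0,0],"twist":0},{"fingers":1,"delta_pos":[0,0,0],"twist":0}]'
python3 -m jog '[{"fingers":1,"delta_pos":[0,0,0],"twist":0},{"fingers":1,"delta_pos":[0,0,0],"twist":0},{"fingers":1,"delta_pos":[0,0,0],"twist":0},{"fingers":1,"delta_pos":[0,0,0],"twist":0},{"fingers":1,"delta_pos":[0,0,0],"twist":0}]'
```

```text
clock: 2.7
ee_pos: [440.7, 199.8, 150.7]
tcp_rot: [-1.871, -2.523, 0.003]
contact_force: [0.0, -0.0, 0.6]
gripper_width: 85.1
grip_force: 0.0
clock: 3.12
ee_pos: [440.5, 200.9, 106.7]
tcp_rot: [-1.869, -2.523, 0.003]
contact_force: [0.1, -0.2, -0.4]
gripper_width: 85.5
grip_force: 0.0
clock: 3.53
ee_pos: [441.5, 201.6, 108.8]
tcp_rot: [1.869, 2.524, 0.001]
contact_force: [0.3, 0.1, -0.8]
gripper_width: 25.5
grip_force: 0.0
clock: 3.95
ee_pos: [441.2, 201.5, 108.5]
tcp_rot: [1.87, 2.525, -0.0]
contact_force: [-1.8, -1.8, 4.3]
gripper_width: 10.9
grip_force: 62.0
```

```bash
python3 -m jog '[{"fingers":1,"delta_pos":[0,0,3],"twist":0},{"fingers":1,"delta_pos":[0,0,8],"twist":0},{"fingers":1,"delta_pos":[0,0,20],"twist":0},{"fingers":1,"delta_pos":[0,0,35],"twist":0},{"fingers":1,"delta_pos":[0,0,50],"twist":0}]'
python3 -m jog '[{"fingers":1,"delta_pos":[0,0,15],"twist":0},{"fingers":1,"delta_pos":[0,0,30],"twist":0},{"fingers":1,"delta_pos":[0,0,45],"twist":0},{"fingers":1,"delta_pos":[0,0,53],"twist":0},{"fingers":1,"delta_pos":[0,0,55],"twist":0}]'
python3 -m jog '[{"fingers":1,"delta_pos":[5,-10,0],"twist":-0.02},{"fingers":1,"delta_pos":[14,-28,0],"twist":-0.05},{"fingers":1,"delta_pos":[25,-50,0],"twist":-0.08},{"fingers":1,"delta_pos":[37,-74,0],"twist":-0.12},{"fingers":1,"delta_pos":[50,-100,0],"twist":-0.16}]'
python3 -m jog '[{"fingers":1,"delta_pos":[12,-24,0],"twist":-0.04},{"fingers":1,"delta_pos":[24,-48,0],"twist":-0.08},{"fingers":1,"delta_pos":[36,-72,0],"twist":-0.12},{"fingers":1,"delta_pos":[48,-96,0],"twist":-0.16},{"fingers":1,"delta_pos":[60,-120,0],"twist":-0.173}]'
python3 -m jog '[{"fingers":1,"delta_pos":[11,-22,0],"twist":0},{"fingers":1,"delta_pos":[22,-44,0],"twist":0},{"fingers":1,"delta_pos":[30,-60,0],"twist":0},{"fingers":1,"delta_pos":[35,-70,0],"twist":0},{"fingers":1,"delta_pos":[37,-74,0],"twist":0}]'
python3 -m jog '[{"fingers":1,"delta_pos":[0,0,0],"twist":0},{"fingers":1,"delta_pos":[0,0,0],"twist":0},{"fingers":1,"delta_pos":[0,0,0],"twist":0},{"fingers":1,"delta_pos":[0,0,0],"twist":0},{"fingers":1,"delta_pos":[0,0,0],"twist":0}]'
python3 - <<'E'
from h import *
import pickle
for n in("top","side","wrist"):
    s=snapshot(n);save(s,n+"2.png");pickle.dump(s,open(n+"2.pkl","wb"))
print(r.state()["joint_positions"].round(2),r.state()["ee_pos"])
w=cv2.imread("pics/wrist2.png")
c=cv2.imread("pics/side2.png")[140:270,260:370];c=cv2.resize(c,None,fx=3.2,fy=3.2,interpolation=cv2.INTER_CUBIC)
cv2.imwrite("pics/sidec.png",c)
E
```

```text
clock: 4.37
ee_pos: [440.8, 201.6, 159.3]
tcp_rot: [-1.869, -2.525, 0.001]
contact_force: [0.9, 1.0, -3.5]
gripper_width: 10.9
grip_force: 60.9
clock: 4.78
ee_pos: [441.8, 202.0, 215.3]
tcp_rot: [1.868, 2.524, 0.004]
contact_force: [0.1, -1.1, -3.6]
gripper_width: 11.1
grip_force: 61.1
clock: 5.2
ee_pos: [491.3, 98.5, 212.1]
tcp_rot: [-2.069, -2.362, 0.003]
contact_force: [0.7, 0.0, -4.0]
gripper_width: 11.2
grip_force: 61.0
clock: 5.62
ee_pos: [552.0, -21.3, 212.8]
tcp_rot: [-2.267, -2.174, 0.001]
contact_force: [0.6, 1.1, -3.4]
gripper_width: 10.9
grip_force: 61.0
clock: 6.03
ee_pos: [588.6, -95.8, 212.3]
tcp_rot: [-2.266, -2.175, 0.002]
contact_force: [-1.5, 0.2, -3.5]
gripper_width: 10.9
grip_force: 61.0
clock: 6.45
ee_pos: [588.0, -91.5, 213.6]
tcp_rot: [2.26, 2.182, 0.0]
contact_force: [0.2, 0.6, -3.9]
gripper_width: 11.4
grip_force: 61.0
[ 0.53  0.4  -0.57  1.5   0.22  1.31 -0.1 ] [588.08974317 -92.14057725 213.48845247]
```

View pics/wrist2.png

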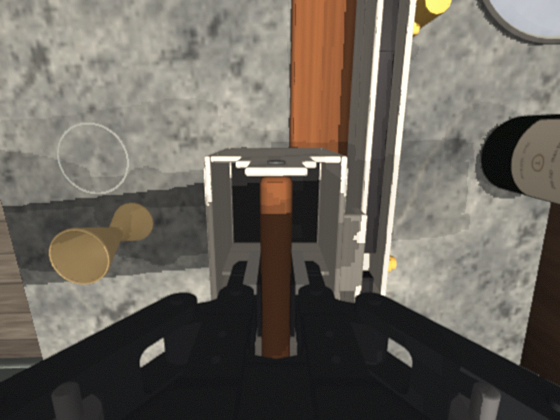

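View pics/sidec.png

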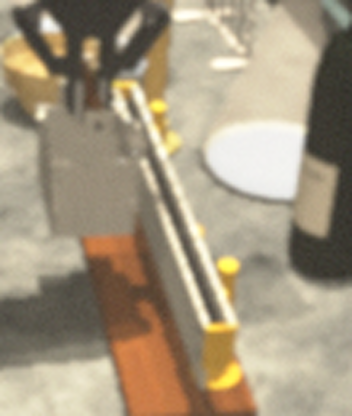

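The wrist view shows the handle at column 276 (far end at row 180), the hook plate at about (355,250), and the lip as a bright line around columns 365-380 above row 200. The side crop shows the caddy held level in front of the lip.

```bash
python3 - <<'E'
from h import *
import pickle
w=pickle.load(open("wrist2.pkl","rb"))
g=cv2.cvtColor(w["pixels"],cv2.COLOR_RGB2GRAY)
for y in (10,40,80,120,160,190): print(y,list(map(int,g[y,345:420])))
im=w["pixels"].astype(int);m=((im[...,0]-im[...,2]>25)&(np.indices(g.shape)[1]>255)&(np.indices(g.shape)[1]<300))
for y in (172,176,180,184,190,205,225,240): 
    k=np.where(m[y])[0];print(y,k.min() if len(k) else 0,k.max() if len(k) else 0)
E
```

```text
10 [106, 75, 59, 59, 62, 62, 61, 61, 60, 53, 59, 80, 91, 91, 91, 89, 90, 92, 88, 82, 85, 90, 91, 91, 90, 90, 88, 89, 87, 85, 98, 161, 228, 247, 254, 255, 253, 204, 110, 71, 75, 75, 76, 75, 76, 74, 73, 67, 65, 64, 64, 63, 65, 75, 87, 89, 88, 87, 87, 87, 88, 88, 84, 99, 188, 254, 254, 252, 254, 252, 169, 88, 78, 82, 83]
40 [58, 61, 61, 64, 61, 59, 59, 54, 58, 79, 92, 93, 94, 91, 91, 92, 91, 92, 97, 93, 88, 92, 90, 89, 87, 88, 89, 88, 113, 178, 228, 254, 255, 255, 249, 159, 82, 78, 80, 80, 80, 82, 81, 81, 81, 77, 70, 67, 68, 66, 76, 88, 90, 89, 88, 89, 89, 90, 89, 81, 134, 241, 254, 253, 252, 253, 248, 193, 157, 161, 166, 169, 171, 173, 175]
80 [62, 61, 60, 57, 56, 55, 64, 87, 95, 94, 92, 90, 93, 92, 91, 92, 92, 90, 91, 92, 91, 90, 89, 87, 84, 110, 198, 246, 254, 255, 255, 247, 153, 80, 79, 81, 81, 79, 78, 78, 78, 75, 68, 65, 66, 59, 54, 84, 93, 89, 89, 89, 90, 92, 90, 83, 140, 243, 254, 253, 253, 254, 237, 167, 139, 143, 144, 145, 144, 146, 148, 149, 151, 153, 155]
120 [59, 57, 56, 62, 79, 90, 92, 91, 92, 90, 90, 90, 91, 90, 91, 91, 91, 91, 90, 87, 89, 86, 118, 187, 238, 255, 255, 254,
[... 291 characters left out ...]
2, 80, 111, 199, 248, 255, 255, 254, 182, 89, 62, 63, 65, 63, 65, 63, 63, 65, 61, 54, 51, 51, 55, 75, 80, 79, 78, 78, 79, 77, 71, 116, 211, 243, 244, 245, 245, 192, 121, 101, 102, 107, 108, 110, 110, 110, 108, 109, 111, 112, 112, 114, 116, 115, 115, 115, 114, 114]
190 [216, 160, 97, 75, 80, 79, 80, 79, 79, 80, 80, 79, 81, 78, 78, 75, 86, 136, 185, 214, 251, 250, 233, 136, 63, 58, 61, 61, 62, 61, 59, 58, 50, 50, 49, 49, 55, 74, 81, 79, 79, 83, 81, 79, 75, 116, 210, 244, 244, 246, 243, 178, 128, 127, 131, 134, 132, 132, 131, 130, 128, 127, 129, 132, 134, 131, 130, 128, 132, 136, 140, 138, 135, 131, 129]
172 0 0
176 265 288
180 261 291
184 260 292
190 260 292
205 260 291
225 261 291
240 261 290
```

```bash
python3 - <<'E'
from h import *
import pickle
w=pickle.load(open("wrist2.pkl","rb"))
F=[(376,10),(374,40),(370.7,80),(367.5,120),(364.8,160),(362.2,190)]
Bk=[(382.6,10),(380,40),(377,80),(373.8,120),(370.3,160),(367.9,190)]
W=[(408.9,10),(405,40),(401,80),(397,120),(393,160),(390,190)]
psi=-0.0367
for nm,pts,z in(("front",F,115),("lipback",Bk,115),("wall",W,119)):
    p=np.array([onz(w,q,z)[:2] for q in pts]);k=np.polyfit(p[:,1],p[:,0],1)
    print(nm,"psi",-np.arctan(k[0]),"x at y=-94.8",np.polyval(k,-94.8),p[0],p[-1])
z=222
c=[onz(w,q,z) for q in((276,184),(275.8,205),(275.8,225),(275.5,240))];print("handle axis",np.array(c).round(1))
print("far end",onz(w,(276,177.5),z))
print(r.state()["ee_pos"],r.state()["tcp_rot"])
E
```

```text
front psi -0.04185120238101104 x at y=-94.8 648.9096546651667 [654.49519169  40.19261261] [649.88060639 -70.14101536]
lipback psi -0.04181520081683193 x at y=-94.8 652.8375966721434 [658.48228444  40.04584379] [653.83668704 -70.28703758]
wall psi -0.04531610125747866 x at y=-94.8 666.5352494977627 [672.8475495   38.25156826] [667.74764764 -70.04141011]
handle axis [[590.7 -45.5 222. ]
 [590.4 -53.1 222. ]
 [590.1 -60.6 222. ]
 [589.8 -66.4 222. ]]
far end [590.80340809 -43.20560982 222.        ]
[588.08974317 -92.14057725 213.48845247] [2.26127536e+00 2.18054826e+00 7.76208782e-05]
```

```bash
python3 -m jog '[{"fingers":1,"delta_pos":[4,0,0],"twist":0},{"fingers":1,"delta_pos":[9,0,0],"twist":0},{"fingers":1,"delta_pos":[15,0,0],"twist":0},{"fingers":1,"delta_pos":[20,0,0],"twist":0},{"fingers":1,"delta_pos":[23,0,0],"twist":0}]'
python3 -m jog '[{"fingers":1,"delta_pos":[0,0,-4],"twist":0},{"fingers":1,"delta_pos":[0,0,-9],"twist":0},{"fingers":1,"delta_pos":[0,0,-14],"twist":0},{"fingers":1,"delta_pos":[0,0,-19],"twist":0},{"fingers":1,"delta_pos":[0,0,-23],"twist":0}]'
python3 -m jog '[{"fingers":1,"delta_pos":[0,0,0],"twist":0},{"fingers":1,"delta_pos":[0,0,0],"twist":0},{"fingers":1,"delta_pos":[0,0,0],"twist":0},{"fingers":1,"delta_pos":[0,0,0],"twist":0},{"fingers":1,"delta_pos":[0,0,0],"twist":0}]'
python3 - <<'E'
from h import *
import pickle
for n in("side","wrist"):
    s=snapshot(n);save(s,n+"3.png");pickle.dump(s,open(n+"3.pkl","wb"))
print(r.state()["ee_pos"])
a=cv2.resize(cv2.imread("pics/wrist3.png")[130:310,300:420],None,fx=3,fy=3,interpolation=cv2.INTER_CUBIC)
c=cv2.resize(cv2.imread("pics/side3.png")[150:258,275:359],None,fx=5,fy=5,interpolation=cv2.INTER_CUBIC)
cv2.imwrite("pics/c3.png",np.hstack([a,c]))
E
```

```text
clock: 7.02
ee_pos: [612.0, -92.5, 213.1]
tcp_rot: [-2.262, -2.18, -0.001]
contact_force: [-0.2, 1.2, -3.2]
gripper_width: 10.7
grip_force: 61.0
clock: 7.43
ee_pos: [610.7, -92.6, 189.3]
tcp_rot: [-2.262, -2.179, 0.001]
contact_force: [-0.6, -0.0, -3.4]
gripper_width: 11.4
grip_force: 61.0
clock: 7.85
ee_pos: [611.3, -92.5, 190.7]
tcp_rot: [2.262, 2.18, 0.001]
contact_force: [-0.1, 0.3, -3.1]
gripper_width: 11.1
grip_force: 60.9
[611.24866303 -92.51627062 190.53512988]
```

View pics/c3.png

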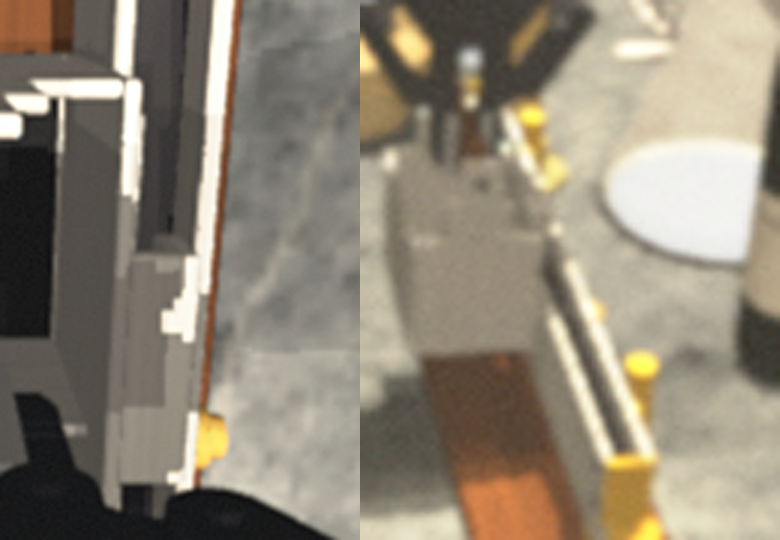

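The wrist crop shows the hook plate over the channel: rows 252-485, right edge at about column 195. That puts the plate between the lip and the back wall. I'll check this numerically.

```bash
python3 - <<'E'
from h import *
import pickle
w=pickle.load(open("wrist3.pkl","rb"))
g=cv2.cvtColor(w["pixels"],cv2.COLOR_RGB2GRAY)
for y in (217,222,245,265,285): print(y,list(map(int,g[y,335:375])))
for z in(151,153,155):
    for y in(218,270):
        print(z,y,onz(w,(364.5,y),z).round(1))
    print(" ends",onz(w,(350,214),z)[1],onz(w,(350,291.5),z)[1])
psi=-.04;M=np.array([658.8,-94.8])
for x in(-52,47.5-47,-46.9):
  for y in(22,-22): 
    p=M+np.array([np.cos(psi)*x-np.sin(psi)*y,np.sin(psi)*x+np.cos(psi)*y]); print(x,y,p.round(1),proj(w,[*p,152]).round(1))
E
```

```text
217 [78, 78, 82, 104, 129, 144, 143, 136, 117, 114, 117, 120, 120, 119, 118, 117, 124, 145, 151, 149, 147, 148, 148, 149, 146, 142, 183, 251, 254, 252, 249, 240, 241, 247, 244, 170, 94, 82, 104, 126]
222 [78, 78, 83, 105, 126, 131, 124, 111, 102, 110, 114, 116, 116, 116, 114, 113, 112, 114, 112, 112, 111, 112, 113, 112, 117, 135, 184, 249, 252, 249, 241, 227, 239, 247, 239, 150, 85, 98, 131, 139]
245 [79, 85, 104, 114, 113, 112, 109, 112, 114, 115, 117, 117, 114, 113, 112, 114, 114, 114, 112, 111, 119, 140, 146, 145, 145, 143, 144, 141, 135, 129, 135, 140, 131, 98, 84, 89, 100, 106, 114, 120]
265 [87, 103, 112, 113, 110, 111, 120, 126, 128, 130, 129, 126, 126, 127, 128, 126, 123, 124, 123, 127, 140, 143, 143, 144, 144, 143, 142, 133, 126, 134, 133, 108, 93, 108, 155, 190, 205, 213, 212, 212]
285 [123, 139, 139, 136, 129, 137, 142, 144, 144, 141, 142, 140, 140, 142, 142, 139, 138, 140, 140, 142, 138, 139, 139, 137, 136, 145, 199, 244, 247, 226, 188, 178, 186, 188, 183, 185, 192, 198, 199, 202]
151 218 [659.  -73.8 151. ]
151 270 [ 660.  -103.3  151. ]
 ends -71.41091937613858 -115.90794280391337
153 218 [658.5 -73.3 153. ]
153 270 [ 659.5 -102.3  153. ]
 ends -70.85569371059587 -114.79446230234734
155 218 [657.9 -72.7 155. ]
155 270 [ 658.9 -101.3  155. ]
 ends -70.30046804505318 -113.6809818007813
-52 22 [607.7 -70.7] [265.5 216.3]
-52 -22 [ 606.  -114.7] [266.  293.3]
0.5 22 [660.2 -72.8] [367.4 216.6]
0.5 -22 [ 658.4 -116.8] [361.2 293.5]
-46.9 22 [612.8 -70.9] [275.4 216.4]
-46.9 -22 [ 611.1 -114.9] [275.2 293.3]
```

```bash
python3 -m jog '[{"fingers":1,"delta_pos":[0,0,-2],"twist":0},{"fingers":1,"delta_pos":[0,0,-4],"twist":0},{"fingers":1,"delta_pos":[0,0,-6],"twist":0},{"fingers":1,"delta_pos":[0,0,-8],"twist":0},{"fingers":1,"delta_pos":[0,0,-9],"twist":0}]'
python3 -m jog '[{"fingers":1,"delta_pos":[0,0,-1],"twist":0},{"fingers":1,"delta_pos":[0,0,-2],"twist":0},{"fingers":1,"delta_pos":[0,0,-3],"twist":0},{"fingers":1,"delta_pos":[0,0,-4],"twist":0},{"fingers":1,"delta_pos":[0,0,-4],"twist":0}]'
```

```text
clock: 8.37
ee_pos: [610.9, -92.5, 180.7]
tcp_rot: [-2.262, -2.18, 0.001]
contact_force: [0.4, 0.2, -3.3]
gripper_width: 11.1
grip_force: 61.0
clock: 8.78
ee_pos: [611.1, -92.5, 177.1]
tcp_rot: [-2.262, -2.18, 0.0]
contact_force: [-0.5, 0.6, -3.6]
gripper_width: 10.7
grip_force: 61.0
```

```bash
python3 -m jog '[{"fingers":1,"delta_pos":[0,0,-1],"twist":0},{"fingers":1,"delta_pos":[0,0,-2],"twist":0},{"fingers":1,"delta_pos":[0,0,-3],"twist":0},{"fingers":1,"delta_pos":[0,0,-4],"twist":0},{"fingers":1,"delta_pos":[0,0,-5],"twist":0}]'
python3 -m jog '[{"fingers":1,"delta_pos":[0,0,-0.5],"twist":0},{"fingers":1,"delta_pos":[0,0,-1],"twist":0},{"fingers":1,"delta_pos":[0,0,-1],"twist":0},{"fingers":1,"delta_pos":[0,0,-1.5],"twist":0},{"fingers":1,"delta_pos":[0,0,-1.5],"twist":0}]'
```

```text
clock: 9.2
ee_pos: [611.1, -92.5, 172.2]
tcp_rot: [-2.262, -2.18, 0.0]
contact_force: [0.5, 0.3, -3.2]
gripper_width: 11.5
grip_force: 61.0
clock: 9.62
ee_pos: [611.2, -92.5, 170.8]
tcp_rot: [-2.262, -2.18, -0.0]
contact_force: [0.4, 0.3, -3.3]
gripper_width: 11.3
grip_force: 61.0
```

```bash
python3 -m jog '[{"fingers":1,"delta_pos":[0,0,-0.3],"twist":0},{"fingers":1,"delta_pos":[0,0,-0.6],"twist":0},{"fingers":1,"delta_pos":[0,0,-0.8],"twist":0},{"fingers":1,"delta_pos":[0,0,-1],"twist":0},{"fingers":1,"delta_pos":[0,0,-1],"twist":0}]'
python3 -m jog '[{"fingers":1,"delta_pos":[0,0,-0.3],"twist":0},{"fingers":1,"delta_pos":[0,0,-0.6],"twist":0},{"fingers":1,"delta_pos":[0,0,-0.8],"twist":0},{"fingers":1,"delta_pos":[0,0,-1],"twist":0},{"fingers":1,"delta_pos":[0,0,-1],"twist":0}]'
```

```text
clock: 10.03
ee_pos: [611.1, -92.5, 169.7]
tcp_rot: [-2.262, -2.18, 0.0]
contact_force: [-0.3, -0.4, -4.2]
gripper_width: 11.2
grip_force: 61.0
clock: 10.45
ee_pos: [611.2, -92.5, 169.4]
tcp_rot: [2.262, 2.18, 0.0]
contact_force: [-4.4, -0.2, 5.1]
gripper_width: 11.2
grip_force: 62.2
```

```bash
python3 -m jog '[{"fingers":1,"delta_pos":[0,0,0.3],"twist":0},{"fingers":1,"delta_pos":[0,0,0.3],"twist":0},{"fingers":1,"delta_pos":[0,0,0.3],"twist":0},{"fingers":1,"delta_pos":[0,0,0.3],"twist":0},{"fingers":1,"delta_pos":[0,0,0.3],"twist":0}]'
python3 -m jog '[{"fingers":1,"delta_pos":[0,-2,0],"twist":0},{"fingers":1,"delta_pos":[-0.2,-5,0],"twist":0},{"fingers":1,"delta_pos":[-0.3,-8,0],"twist":0},{"fingers":1,"delta_pos":[-0.5,-12,0],"twist":0},{"fingers":1,"delta_pos":[-0.6,-15,0],"twist":0}]'
```

```text
clock: 10.87
ee_pos: [611.2, -92.5, 169.4]
tcp_rot: [2.262, 2.18, 0.0]
contact_force: [-5.2, -0.2, 5.3]
gripper_width: 11.4
grip_force: 62.3
clock: 11.28
ee_pos: [611.1, -107.6, 169.3]
tcp_rot: [2.261, 2.18, 0.002]
contact_force: [-0.3, 4.2, 3.9]
gripper_width: 11.4
grip_force: 61.9
```

```bash
python3 -m jog '[{"fingers":1,"delta_pos":[-0.1,-3,0],"twist":0},{"fingers":1,"delta_pos":[-0.2,-6,0],"twist":0},{"fingers":1,"delta_pos":[-0.4,-9,0],"twist":0},{"fingers":1,"delta_pos":[-0.5,-12,0],"twist":0},{"fingers":1,"delta_pos":[-0.6,-15,0],"twist":0}]'
python3 -m jog '[{"fingers":1,"delta_pos":[0,-1,0],"twist":0},{"fingers":1,"delta_pos":[0,-2,0],"twist":0},{"fingers":1,"delta_pos":[-0.1,-3,0],"twist":0},{"fingers":1,"delta_pos":[-0.1,-4,0],"twist":0},{"fingers":1,"delta_pos":[-0.2,-5,0],"twist":0}]'
python3 -m jog '[{"fingers":1,"delta_pos":[0,-0.5,0],"twist":0},{"fingers":1,"delta_pos":[0,-1,0],"twist":0},{"fingers":1,"delta_pos":[0,-1.5,0],"twist":0},{"fingers":1,"delta_pos":[-0.1,-2,0],"twist":0},{"fingers":1,"delta_pos":[-0.1,-2,0],"twist":0}]'
```

```text
clock: 11.7
ee_pos: [610.0, -122.7, 169.2]
tcp_rot: [2.262, 2.18, 0.001]
contact_force: [0.7, 3.9, 2.6]
gripper_width: 11.2
grip_force: 62.0
clock: 12.12
ee_pos: [609.6, -127.8, 168.8]
tcp_rot: [-2.262, -2.18, 0.001]
contact_force: [1.5, 2.3, 1.2]
gripper_width: 11.0
grip_force: 61.5
clock: 12.53
ee_pos: [609.1, -130.3, 168.5]
tcp_rot: [-2.262, -2.179, 0.002]
contact_force: [-0.3, 0.3, -3.3]
gripper_width: 11.0
grip_force: 61.0
```

```bash
python3 -m jog '[{"fingers":1,"delta_pos":[0,-1,0],"twist":0},{"fingers":1,"delta_pos":[0,-2,0],"twist":0},{"fingers":1,"delta_pos":[-0.1,-2.7,0],"twist":0},{"fingers":1,"delta_pos":[-0.1,-2.7,-0.5],"twist":0},{"fingers":1,"delta_pos":[-0.1,-2.7,-1],"twist":0}]'
python3 -m jog '[{"fingers":1,"delta_pos":[0,0,-0.5],"twist":0},{"fingers":1,"delta_pos":[0,0,-1],"twist":0},{"fingers":1,"delta_pos":[0,0,-1.5],"twist":0},{"fingers":1,"delta_pos":[0,0,-2],"twist":0},{"fingers":1,"delta_pos":[0,0,-2],"twist":0}]'
```

```text
clock: 12.95
ee_pos: [609.5, -132.4, 168.1]
tcp_rot: [-2.262, -2.18, 0.0]
contact_force: [-0.5, 0.2, -4.1]
gripper_width: 11.4
grip_force: 61.0
clock: 13.37
ee_pos: [609.5, -132.2, 165.9]
tcp_rot: [-2.262, -2.18, 0.0]
contact_force: [0.2, -0.1, -3.0]
gripper_width: 11.1
grip_force: 61.0
```

```bash
python3 -m jog '[{"fingers":1,"delta_pos":[0,0,-0.5],"twist":0},{"fingers":1,"delta_pos":[0,0,-1],"twist":0},{"fingers":1,"delta_pos":[0,0,-1.5],"twist":0},{"fingers":1,"delta_pos":[0,0,-2],"twist":0},{"fingers":1,"delta_pos":[0,0,-2.5],"twist":0}]'
python3 -m jog '[{"fingers":1,"delta_pos":[0,0,-0.5],"twist":0},{"fingers":1,"delta_pos":[0,0,-1],"twist":0},{"fingers":1,"delta_pos":[0,0,-1.5],"twist":0},{"fingers":1,"delta_pos":[0,0,-2],"twist":0},{"fingers":1,"delta_pos":[0,0,-2.5],"twist":0}]'
```

```text
clock: 13.78
ee_pos: [609.5, -132.3, 163.5]
tcp_rot: [-2.262, -2.18, 0.0]
contact_force: [1.0, 0.7, -3.3]
gripper_width: 11.2
grip_force: 61.0
clock: 14.2
ee_pos: [609.5, -132.2, 161.0]
tcp_rot: [-2.262, -2.18, -0.0]
contact_force: [-0.2, -0.1, -3.5]
gripper_width: 11.2
grip_force: 61.0
```

```bash
python3 -m jog '[{"fingers":1,"delta_pos":[0,0,-0.5],"twist":0},{"fingers":1,"delta_pos":[0,0,-1],"twist":0},{"fingers":1,"delta_pos":[0,0,-1.5],"twist":0},{"fingers":1,"delta_pos":[0,0,-2],"twist":0},{"fingers":1,"delta_pos":[0,0,-2.2],"twist":0}]'
python3 -m jog '[{"fingers":1,"delta_pos":[0,0,-0.3],"twist":0},{"fingers":1,"delta_pos":[0,0,-0.6],"twist":0},{"fingers":1,"delta_pos":[0,0,-0.9],"twist":0},{"fingers":1,"delta_pos":[0,0,-1],"twist":0},{"fingers":1,"delta_pos":[0,0,-1],"twist":0}]'
```

```text
clock: 14.62
ee_pos: [609.5, -132.2, 158.8]
tcp_rot: [-2.262, -2.18, 0.0]
contact_force: [-0.4, 0.2, -3.5]
gripper_width: 11.1
grip_force: 61.0
clock: 15.03
ee_pos: [609.5, -132.2, 157.8]
tcp_rot: [-2.262, -2.18, 0.0]
contact_force: [0.5, 0.5, -3.8]
gripper_width: 11.5
grip_force: 61.0
```

```bash
python3 -m jog '[{"fingers":1,"delta_pos":[0,0,-0.2],"twist":0},{"fingers":1,"delta_pos":[0,0,-0.4],"twist":0},{"fingers":1,"delta_pos":[0,0,-0.6],"twist":0},{"fingers":1,"delta_pos":[0,0,-0.6],"twist":0},{"fingers":1,"delta_pos":[0,0,-0.6],"twist":0}]'
```

```text
clock: 15.45
ee_pos: [609.6, -132.2, 157.5]
tcp_rot: [2.262, 2.18, 0.0]
contact_force: [-1.0, -0.0, 0.3]
gripper_width: 11.1
grip_force: 61.5
```

```bash
python3 -m jog '[{"fingers":0.83,"delta_pos":[0,0,0],"twist":0},{"fingers":0.8,"delta_pos":[0,0,0],"twist":0},{"fingers":0.75,"delta_pos":[0,0,0],"twist":0},{"fingers":0.65,"delta_pos":[0,0,0],"twist":0},{"fingers":0.55,"delta_pos":[0,0,0],"twist":0}]'
python3 -m jog '[{"fingers":0.55,"delta_pos":[0,0,0],"twist":0},{"fingers":0.55,"delta_pos":[0,0,0],"twist":0},{"fingers":0.55,"delta_pos":[0,0,0],"twist":0},{"fingers":0.55,"delta_pos":[0,0,0],"twist":0},{"fingers":0.55,"delta_pos":[0,0,0],"twist":0}]'
python3 - <<'E'
from h import *
s=snapshot("side");save(s,"side4.png");w=snapshot("wrist");save(w,"wrist4.png")
a=cv2.resize(cv2.imread("pics/wrist4.png"),(400,300))
c=cv2.resize(cv2.imread("pics/side4.png")[150:270,265:365],(400,480),interpolation=cv2.INTER_CUBIC)
cv2.imwrite("pics/c4.png",np.hstack([cv2.copyMakeBorder(a,0,180,0,0,0),c]))
E
```

```text
clock: 15.87
ee_pos: [609.8, -132.3, 157.5]
tcp_rot: [2.262, 2.18, 0.001]
contact_force: [-0.0, 0.5, -0.7]
gripper_width: 38.1
grip_force: 0.0
clock: 16.28
ee_pos: [609.6, -132.2, 157.3]
tcp_rot: [-2.262, -2.18, -0.0]
contact_force: [-0.5, -0.3, -0.6]
gripper_width: 38.2
grip_force: 0.0
```

View pics/c4.png

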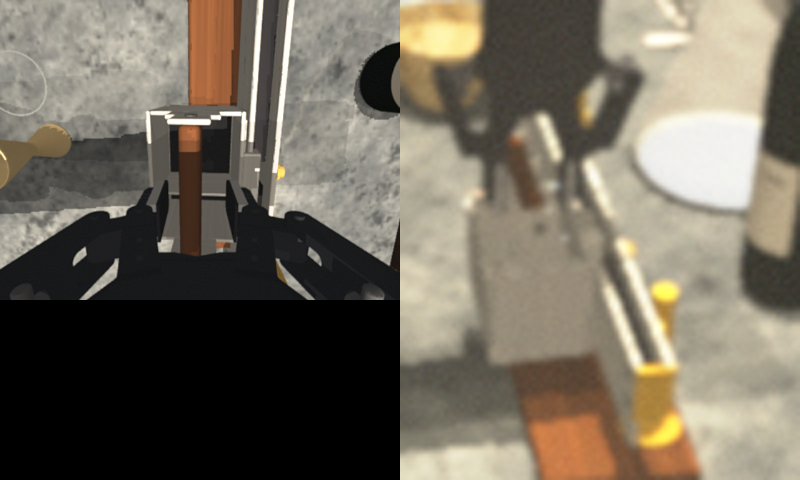

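The caddy is hanging on the lip with its handle at (190,180), clear between the open jaws. I'll retreat straight up.

```bash
python3 -m jog '[{"fingers":0.55,"delta_pos":[0,0,4],"twist":0},{"fingers":0.55,"delta_pos":[0,0,10],"twist":0},{"fingers":0.55,"delta_pos":[0,0,20],"twist":0},{"fingers":0.55,"delta_pos":[0,0,35],"twist":0},{"fingers":0.55,"delta_pos":[0,0,50],"twist":0}]'
python3 -m jog '[{"fingers":0.55,"delta_pos":[0,0,20],"twist":0},{"fingers":0.55,"delta_pos":[0,0,40],"twist":0},{"fingers":0.55,"delta_pos":[0,0,60],"twist":0},{"fingers":0.55,"delta_pos":[0,0,70],"twist":0},{"fingers":0.55,"delta_pos":[0,0,70],"twist":0}]'
python3 -m jog '[{"fingers":0.55,"delta_pos":[0,0,0],"twist":0},{"fingers":0.55,"delta_pos":[0,0,0],"twist":0},{"fingers":0.55,"delta_pos":[0,0,0],"twist":0},{"fingers":0.55,"delta_pos":[0,0,0],"twist":0},{"fingers":0.55,"delta_pos":[0,0,0],"twist":0}]'
python3 - <<'E'
from h import *
s=snapshot("side");save(s,"side5.png");w=snapshot("wrist");save(w,"wrist5.png")
a=cv2.resize(cv2.imread("pics/wrist5.png"),(400,300))
c=cv2.resize(cv2.imread("pics/side5.png")[150:270,265:365],(400,480),interpolation=cv2.INTER_CUBIC)
cv2.imwrite("pics/c5.png",np.hstack([cv2.copyMakeBorder(a,0,180,0,0,0),c]))
E
```

```text
clock: 16.8
ee_pos: [609.5, -132.2, 208.6]
tcp_rot: [-2.262, -2.18, -0.0]
contact_force: [0.2, 0.7, 0.2]
gripper_width: 38.2
grip_force: 0.0
clock: 17.22
ee_pos: [610.7, -132.1, 281.0]
tcp_rot: [2.259, 2.177, 0.005]
contact_force: [-0.3, -0.4, 0.2]
gripper_width: 38.8
grip_force: 0.0
clock: 17.63
ee_pos: [609.2, -132.2, 276.3]
tcp_rot: [-2.261, -2.179, 0.001]
contact_force: [0.6, -0.0, -0.2]
gripper_width: 38.4
grip_force: 0.0
```

View pics/c5.png

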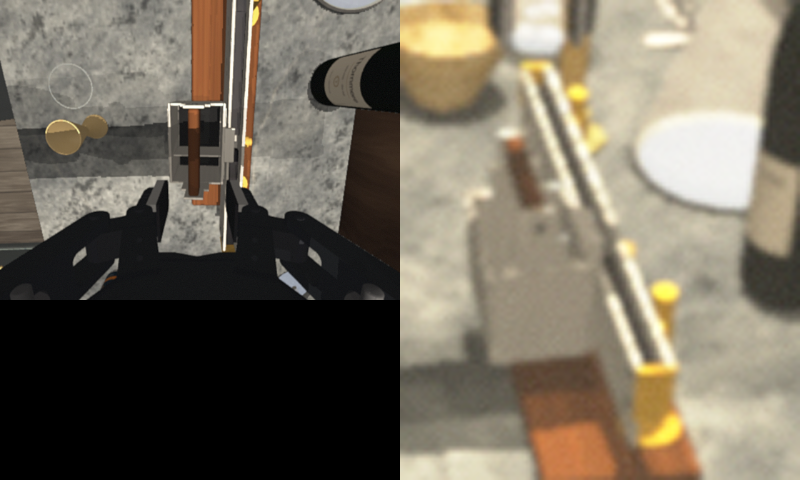

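The caddy hangs square to the rail with its plate on the lip (wrist view (230,145)), and the gripper is well clear.

```bash
python3 -c "
from rig import r;print(r.sign_off())"
```

```text
the job is handed in; nothing more can be done
None
```

The caddy hangs on the rail with its lug in the locking notch about 40 mm right of the middle. It is released, close to upright, and handed in at about 18 s; sign-off returned no verdict. Contact forces read only a few newtons, and the arm never touched the jigger, the can or the bowl.

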